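# Hold the board holder's spring jaw open at its mark

### The arm

A 6-joint arm with a two-finger parallel gripper is mounted at the origin on a cart in front of the work surface, level with it; the furniture and walls round the work are solid. World frame = base frame: x ahead of the robot, y to its left, z up, the work surface at z = 0. Lengths are in m, angles in degrees, forces in N, time in s.
With the tool pointing down it reaches from about 0.4 to 0.825 m from the base axis. Payload 7 kg.
Tool frame: the origin (TCP) lies between the finger pads; the fingertips stand 22 mm ahead of it and the grasp point (between the pads) lies 3 mm ahead of it; z points along the fingers, y is the line along which they close (so a half turn about z gives the same grasp; the last joint's range is limited). The gripper opens to 88 mm and grips with 3 to 60 N. Pads are 19 mm wide; open, the fingers measure 130 mm over their backs; the gripper's body (78 mm by 193 mm) begins 47 mm behind the grasp point.
Start: joints at [81.767, 20.546, 0.682, 0, -70.136, -16.507], TCP at [0.282, 0.613, 0.249] pointing down, gripper open.
Joint ranges: [-176.03, 176.03], [-82.01, 121.73], [-58.28, 71.71], [-173.87, 95.51], [-174.79, -0.11], [-173.66, 173.66]. Speed limits (degrees/s): [136.94, 136.94, 172.46, 180, 180, 180].

### API

Orientations are given as [roll, pitch, yaw] about the fixed x, y, z axes, in that order (R = Rz(yaw) Ry(pitch) Rx(roll)).
In Python, from plant import ctrl gives the robot as it stands.
- The arm moves only by the tool apply_moves, never from a script. Its argument "targets" is a list of rows, each an object with "travel": the shift along the tool's x, y, z in mm, a list of three; "roll": the turn about the tool's z in degrees; "jaw": the finger opening in mm, from 0 to 87.6. In form: [{"travel": [tx, ty, tz], "roll": roll, "jaw": jaw}, ...]. A call has 1 to 10 rows; each row shifts and turns the commanded pose from where the row before left it, along the tool's axes as they then stand; what a row does not reach is not made up. A row lasts 1/10 s, in which the tool goes at most 50 mm and 8.59 degrees, less where a joint would pass 70% of its speed; a pose out of reach is approached as far as the arm can. A call with a gripper value outside its range is refused whole. The fingers move at their own pace and stop on an object; the grip force is fixed at half the most. Time passes only in rows, so rows that do not move let the fingers close. It gives the time, the measured TCP pose, the force, the opening and the grip force at its end, in the units of the state.
- ctrl.get_obs(): the state, without advancing time (a new reading comes with each control period).
- ctrl.snapshot(name): name is "scene" or "top"; returns the picture (384x512x3 uint8, red, green, blue); there is no depth.
- ctrl.calibration(name): a dict with "K" (3x3 intrinsics, pixels), "extrinsics" (4x4, takes a point from camera to world coordinates). Camera axes: x right, y down, z forward; pixel columns grow to the right and rows downward; lengths in m; the calibration is good to about 2 mm. A picture is of the moment at which its call begins. calibration takes no time and is no camera call.
- ctrl.close_job(): hands the job in; it is judged then, once.
The state is a dict: "clock": time; "joint_pos": joint angles; "qvel": joint speeds; "tau": joint torques, N m; "tool_pos": TCP position; "orientation": TCP orientation; "force": force on the tool from outside, world axes, zero at the start; "moment": the same for the moment, N m; "opening": finger opening in m; "gripper_force": force on a finger pad.
Only numpy, scipy, OpenCV 4.12 (cv2) and the standard library are available. Lean on these libraries where they do the work, as an engineer would, in place of code of your own. Each camera call takes 0.05 s, during which the arm holds its last target. There are 200 camera calls.

### The job

A green folding hex key set has been left on the bed of the blue spring-loaded circuit-board holder: take it off and lay it on the black mat, without pushing it along with the jaw. Then pull the jaw open by its upright orange tab until its two black pointers stand within the red clips on the bed's edges, and keep it there: the jaw springs shut if let go, so finish while still holding it open, ready for a board. Leave everything else where it stands.

Things in the scene. Friction and masses are not known exactly. Their poses are not given: they have to be found in the camera images.
- holder: Circuit-board holder, fixed to the table: a blue bed 190 (x) x 94 (y) x 12 mm high; origin under its centre on the table, x along its length towards the fixed jaw, which stands across the bed from x = +72 to +94 mm, its top 36 mm above the table. The sliding jaw moves along the holder's -x, away from the fixed jaw. It may stand turned.
- jaw: The sliding jaw: aluminium block 26 (x) x 60 (y) mm, top 37.5 mm above the table; origin on the bed's top (12 mm up) under its middle, axes as the holder's. Shut, its origin is at holder x = +56.5 mm; it slides up to 85 mm along the holder's -x. A spring always pulls it shut: 4.4 N when shut plus 110 N/m of opening (11 N at 60 mm), friction 0.5 N.
- pointer (a point): Middle between the two black pointers (3 mm wide) that stick out left and right of the sliding jaw to the bed's edges, 7.5 mm straight above the jaw's origin, 19.5 mm above the table; it travels with the jaw.
- tab_top (a point): Centre of the top of the jaw's upright orange tab, 79 mm above the table, straight above the pointer; axes as the holder's. The tab is 14 mm thick along x, 36 mm wide along y, stands 41 mm proud of the jaw block and is free in front and behind: pinch it from above across its thickness, fingertips over 38 mm above the table to clear both jaws.
- mark: The mark: two red clips, one on each long edge of the bed, each 12 mm long along the bed and 3 mm higher than it; origin on the table, below the middle between them, axes parallel to the holder's. The pointers must stand within the clips' 12 mm. The clips are fixed; they stand 50 to 72 mm of jaw opening away from shut.
- hex_keys: Green folding hex key set (loose, the thing to clear away), 98 long (its y) x 20 wide (its x) x 21 mm high; origin at the centre of its underside. At the start it lies on the holder's bed (12 mm above the table), roughly along the bed, in the way of the sliding jaw. Can be pinched across its 20 mm width.
- mat: Square black mat fixed on the table, 112 x 112 x 3 mm, origin at the centre of its underside; left or right of the holder.
- pot: White pot, red inside, diameter 100, 85 mm high; stands on the other side of the holder from the mat; origin under its centre. Leave alone.
- multimeter: Yellow and black multimeter, 134 x 69 x 46 mm, back left; origin under its centre. Leave alone.
- battery: Black battery pack with an orange button, 98 x 63 x 43 mm, back right; origin under its centre. Leave alone.
- solder_spool: Grey solder spool, diameter 52, 37 mm high, at the back; origin under its centre. Leave alone.
- screwdriver: Red screwdriver, 172 x 26 x 22 mm, lying along the front right edge; origin under its middle. Leave alone.
- steel_nut: Steel nut, 27 x 24 x 13 mm, front left; origin under its centre. Leave alone.

How it is judged:
By the outcome, as a careful person would: the job done as asked, in the order asked, and still so for the second after the job is handed in, while the arm keeps its last pose, push and grip.
It also fails if it takes over 58 s, if anything falls off the work surface, if the arm or the gripper's body presses on something with over 40 N, if the wrist force passes 120 N, or if a joint passes its speed limit or range.

## Working session

There is one attempt and no reset: what is moved stays moved. The work goes in short steps, Python scripts to look and compute and a tool call to move; the robot and the scene stay as the last step left them, time stands still between calls to the robot, and variables do not carry over. Pictures are saved under pics/ and viewed, at most 10 in all, crops included, and the job is handed in when it is done.

Besides the shell and the picture viewer there is one more tool, called after "Emit:" by a JSON object that holds its "name" and its "arguments". apply_moves: Moves the arm, as the interface text tells. Its arguments: {"type":"object","properties":{"targets":{"type":"array","items":{"type":"object","properties":{"travel":{"type":"array","items":{"type":"number"}},"roll":{"type":"number"},"jaw":{"type":"number"}}}}},"required":["targets"]}

```bash
mkdir -p pics; cat > h.py <<'E'
import numpy as np,cv2
from plant import ctrl
def snap(n,f):
    im=ctrl.snapshot(n); cv2.imwrite('pics/'+f,im[:,:,::-1]); return im
def ray(n,u,v):
    c=ctrl.calibration(n);K=np.array(c['K']);T=np.array(c['extrinsics'])
    d=T[:3,:3]@np.linalg.inv(K)@np.array([u,v,1.]);return T[:3,3],d
def onz(n,u,v,z):
    o,d=ray(n,u,v);return o+d*(z-o[2])/d[2]
def proj(n,p):
    c=ctrl.calibration(n);K=np.array(c['K']);T=np.linalg.inv(np.array(c['extrinsics']))
    q=K@(T[:3,:3]@np.array(p)+T[:3,3]);return q[:2]/q[2]
def tri(a,b):
    (o1,d1),(o2,d2)=ray(*a),ray(*b)
    A=np.stack([d1,-d2],1);s=np.linalg.lstsq(A,o2-o1,rcond=None)[0]
    p,q=o1+s[0]*d1,o2+s[1]*d2;return (p+q)/2,np.linalg.norm(p-q)
E
python3 - <<'E'
from h import *
for n in('scene','top'):
    snap(n,n+'0.png');c=ctrl.calibration(n);print(n,np.round(c['K'],1).tolist(),np.round(c['extrinsics'],3).tolist())
o=ctrl.get_obs();print({k:np.round(v,3).tolist() for k,v in o.items()})
E
```

```text
scene [[479.7, 0.0, 255.2], [0.0, 479.7, 188.4], [0.0, 0.0, 1.0]] [[-0.682, -0.353, 0.641, -0.145], [-0.731, 0.298, -0.614, 0.632], [0.025, -0.887, -0.462, 0.564], [0.0, 0.0, 0.0, 1.0]]
top [[396.0, 0.0, 249.0], [0.0, 396.0, 185.6], [0.0, 0.0, 1.0]] [[-0.007, -0.985, 0.174, 0.386], [-1.0, 0.005, -0.01, 0.012], [0.009, -0.174, -0.985, 0.921], [0.0, 0.0, 0.0, 1.0]]
{'clock': 0.1, 'joint_pos': [81.765, 20.589, 0.641, -0.016, -70.135, -16.506], 'qvel': [-0.063, -0.169, 0.22, 0.027, 0.119, -0.026], 'tau': [-0.002, -58.416, 29.375, 7.016, 0.01, -0.0], 'tool_pos': [0.282, 0.613, 0.248], 'orientation': [179.915, -0.01, -24.746], 'force': [0.253, -0.271, -0.313], 'moment': [0.045, 0.028, -0.072], 'gripper_force': 0.0, 'opening': 0.088}
```

View pics/scene0.png

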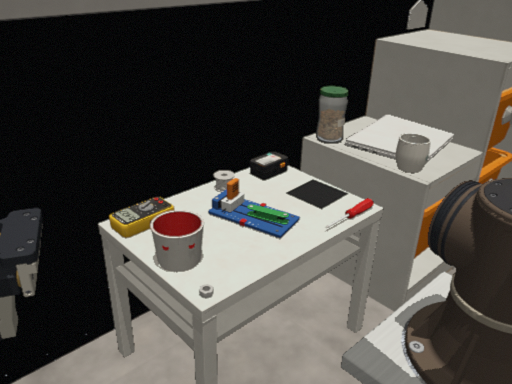

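View pics/top0.png

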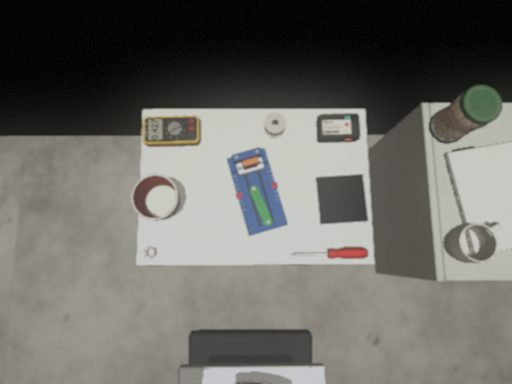

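Scene view: holder (255,215), green keys on it (267,214), mat to the right (317,193). Top view: keys at (261,206), orange tab (250,162), red clips at (240,196)/(275,186), mat at (342,199). Next I'll measure these by colour.

```bash
cat >> h.py <<'E'
def blobs(im,lo,hi,amin=4):
    hsv=cv2.cvtColor(im,cv2.COLOR_RGB2HSV);m=cv2.inRange(hsv,np.array(lo),np.array(hi))
    n,l,s,c=cv2.connectedComponentsWithStats(m)
    return [(s[i,4],c[i],l==i) for i in range(1,n) if s[i,4]>=amin]
COL=dict(green=((45,120,60),(75,255,255)),blue=((100,120,50),(125,255,255)),orange=((6,150,120),(16,255,255)),red=((0,170,110),(4,255,255)),red2=((174,170,110),(180,255,255)),black=((0,0,0),(180,255,60)))
E
python3 - <<'E'
from h import *
box={'top':(140,375,105,268),'scene':(105,385,140,305)}
for n in box:
    im=ctrl.snapshot(n);a,b,c,d=box[n]
    for k,(lo,hi) in COL.items():
        for s,ce,m in blobs(im,lo,hi):
            if a<ce[0]<b and c<ce[1]<d and s<4000:
                pts=np.argwhere(m)[:,::-1].astype(np.float32)
                r=cv2.minAreaRect(pts)
                z=dict(green=.033,blue=.012,orange=.079,red=.015,red2=.015,black=.003)[k]
                print(n,k,s,np.round(ce,1),'w',np.round(onz(n,*ce,z)[:2],4),'rect',np.round(r[0],1),np.round(r[1],1),round(r[2],1), np.round([onz(n,*p,z)[:2] for p in cv2.boxPoints(r)],3).tolist() if s>100 else '')
E
```

```text
scene green 400 [267.1 214.1] w [ 0.487  -0.0111] rect [267.  213.9] [42.7 11.9] 14.0 [[0.517, 0.027], [0.551, -0.013], [0.458, -0.05], [0.429, -0.011]]
scene blue 1041 [251.5 217.6] w [0.5237 0.0007] rect [253.3 214.5] [86.4 26.7] 20.0 [[0.605, 0.06], [0.687, -0.034], [0.458, -0.082], [0.402, 0.007]]
scene orange 10 [282.1 164.1] w [ 0.5798 -0.1503] rect [282. 164.] [2. 4.] 90.0 
scene orange 48 [232.  181.8] w [0.5856 0.005 ] rect [232.2 181.7] [ 4.7 11.1] 56.3 
scene red 6 [156.  198.5] w [0.7308 0.116 ] rect [156.  198.5] [1. 2.] 90.0 
scene red 208 [360.3 207. ] w [ 0.39   -0.2214] rect [359.8 207.7] [ 8.9 27.8] 57.1 [[0.399, -0.178], [0.407, -0.281], [0.378, -0.259], [0.372, -0.16]]
scene red 9 [160.2 201.4] w [0.7123 0.1164] rect [160.  201.5] [1. 4.] 90.0 
scene red 7 [262.3 204.4] w [ 0.5474 -0.0554] rect [262.5 204.5] [1. 3.] 90.0 
scene red 694 [176.2 223.5] w [0.6075 0.1441] rect [176.5 223.5] [23. 35.] 90.0 [[0.673, 0.145], [0.622, 0.086], [0.546, 0.142], [0.593, 0.197]]
scene red 9 [242.6 220.7] w [0.5232 0.0278] rect [242.5 221. ] [2. 3.] 90.0 
scene red 12 [191.1 246.
[... 476 characters left out ...]
6.6 193.4] w [ 0.5151 -0.2129] rect [316.3 193.4] [53.7 22.8] 21.8 [[0.56, -0.154], [0.63, -0.26], [0.47, -0.271], [0.417, -0.171]]
scene black 46 [160.3 204.6] w [0.718  0.1134] rect [160.4 203.6] [ 7.3 12.1] 76.0 
scene black 20 [219.  204.2] w [0.6302 0.007 ] rect [219. 204.] [6. 2.] 90.0 
scene black 7 [154.1 208.7] w [0.7109 0.1348] rect [154.2 209. ] [3.6 1.9] 56.3 
scene black 27 [145.7 213. ] w [0.7065 0.1598] rect [145.2 212.6] [ 5.1 12.6] 71.6 
scene black 6 [255.  211.5] w [ 0.5494 -0.0344] rect [255.  211.5] [1. 2.] 90.0 
scene black 18 [280.1 217.9] w [ 0.4912 -0.0579] rect [280. 218.] [8. 2.] -0.0 
scene black 30 [125.5 258.8] w [0.5801 0.283 ] rect [126.1 258.1] [7.2 5.4] 80.5
```

```bash
python3 - <<'E'
from h import *
im=ctrl.snapshot('top');print(im.shape,im.mean())
b=cv2.imread('pics/top0.png')[:,:,::-1];h=cv2.cvtColor(np.ascontiguousarray(b),cv2.COLOR_RGB2HSV)
for u,v in[(261,206),(250,162),(240,195),(275,186),(342,199),(245,195),(342,220)]:print(u,v,b[v,u],h[v,u],im[v,u])
E
```

```text
(384, 512, 3) 105.5458747016059
261 206 [101 158 108] [ 64  92 158] [101 157 108]
250 162 [197 146 102] [ 14 123 197] [199 147 103]
240 195 [187  95  93] [  1 128 187] [187  94  91]
275 186 [180  90  89] [  0 129 180] [180  91  92]
342 199 [75 76 73] [40 10 76] [76 75 72]
245 195 [ 91 113 152] [109 102 152] [ 91 114 152]
342 220 [75 73 70] [18 17 75] [74 74 71]
```

```bash
cat >> h.py <<'E'
COLT=dict(green=((50,60,60),(75,255,255)),blue=((100,70,50),(125,255,255)),orange=((7,90,120),(20,255,255)),red=((0,100,110),(5,255,255)),red2=((174,100,110),(180,255,255)),black=((0,0,0),(180,60,95)))
E
python3 - <<'E'
from h import *
n='top';im=ctrl.snapshot(n);a,b,c,d=(225,372,140,250)
for k,(lo,hi) in COLT.items():
        for s,ce,m in blobs(im,lo,hi):
            if a<ce[0]<b and c<ce[1]<d and s<4000:
                r=cv2.minAreaRect(np.argwhere(m)[:,::-1].astype(np.float32))
                z=dict(green=.033,blue=.012,orange=.079,red=.015,red2=.015,black=.003)[k]
                print(n,k,s,np.round(ce,1),'w',np.round(onz(n,*ce,z)[:2],4),'rect',np.round(r[0],1),np.round(r[1],1),round(r[2],1), np.round([onz(n,*p,z)[:2] for p in cv2.boxPoints(r)],3).tolist() if s>30 else '')
g,gs=(261,206),(267.1,214.1)
E
python3 - <<'E'
import cv2
a=cv2.imread('pics/top0.png')[140:245,220:300];cv2.imwrite('pics/c.png',cv2.resize(a,None,fx=5.5,fy=5.5,interpolation=cv2.INTER_CUBIC))
E
```

```text
top green 330 [260.4 205.7] w [ 0.4972 -0.0224] rect [260.3 205.4] [42.1  9.2] 64.5 [[0.537, 0.007], [0.546, -0.011], [0.459, -0.051], [0.451, -0.032]]
top blue 244 [245.6 157.5] w [0.6145 0.0105] rect [246.9 158.9] [14.8 37.1] 73.6 [[0.616, 0.054], [0.641, -0.03], [0.606, -0.04], [0.581, 0.044]]
top blue 1377 [259.5 201.8] w [ 0.5088 -0.0213] rect [258.9 198.3] [63.8 38.6] 73.8 [[0.577, 0.044], [0.603, -0.044], [0.458, -0.082], [0.434, 0.003]]
top blue 199 [255.5 182.5] w [ 0.5543 -0.0125] rect [256.4 189.1] [34.5 11.4] 71.6 [[0.573, 0.011], [0.582, -0.015], [0.505, -0.039], [0.496, -0.014]]
top orange 102 [249.8 161.4] w [0.5888 0.0015] rect [249.8 161.4] [ 6.7 14.7] 74.1 [[0.592, 0.019], [0.601, -0.012], [0.586, -0.016], [0.577, 0.015]]
top red 11 [274.3 184.8] w [ 0.548  -0.0559] rect [274.2 184.9] [2.7 3.1] 63.4 
top red 11 [238.4 195.1] w [0.5243 0.0276] rect [238.5 195. ] [2. 3.] 90.0 
top red2 7 [272.9 185. ] w [ 0.5476 -0.0526] rect [273. 185.] [4. 2.] 90.0 
top red2 9 [239.6 195. ] w [0.5245 0.0249] rect [239.5 195. ] [4. 3.] 90.0 
top black 7 [238.  161.1] w [0.6079 0.0285] rect [238.  161.1] [0.7 6.3] 76.0 
top black 2018 [341.5 198.9] w [ 0.5158 -0.214 ] rect [341.6 199. ] [45.3 46.1] 85.6 [[0.566, -0.158], [0.574, -0.267], [0.467, -0.269], [0.459, -0.162]]
```

View pics/c.png

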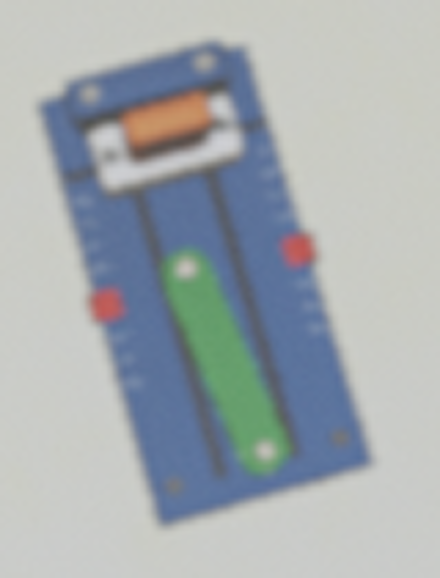

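The crop shows the holder, with the shut jaw at the top and pointers near (75,175)/(255,125). The red clips are at (107,305) and (298,248), and the keys' pins at (187,267) and (265,450). Next I'll triangulate heights and check the cabinet clearance.

```bash
python3 - <<'E'
from h import *
def c(u,v):return 220+u/5.5-.4,140+v/5.5-.4
print('cab',[tri(('top',a,b),('scene',p,q)) for a,b,p,q in[(425,103,303,140),(440,280,378,192)]])
print('clipL',tri(('top',239,195),('scene',243,220.3)),'clipR',tri(('top',274,185),('scene',262.4,204.4)))
print('pointers',onz('top',*c(75,175),.0195),onz('top',*c(255,125),.0195))
print('tab',tri(('top',249.8,161.4),('scene',232,181.8)))
print('pins',onz('top',*c(187,267),.033),onz('top',*c(265,450),.033))
im=ctrl.snapshot('scene')
a=im[175:240,205:305][:,:,::-1];cv2.imwrite('pics/d.png',cv2.resize(a,None,fx=8,fy=8,interpolation=cv2.INTER_CUBIC))
E
```

```text
cab [(array([ 0.74623236, -0.42044388,  0.02184736]), np.float64(0.003760521591551713)), (array([ 0.37429089, -0.37252445,  0.02454774]), np.float64(0.11965040205880041))]
clipL (array([0.5243158 , 0.02592887, 0.01475533]), np.float64(0.0006944810982636928)) clipR (array([ 0.54743762, -0.05542331,  0.01509303]), np.float64(0.0004350532076670787))
pointers [0.57940008 0.03936744 0.0195    ] [ 0.60074809 -0.03710973  0.0195    ]
tab (array([0.58958664, 0.00146952, 0.07626203]), np.float64(0.00026392165015093366))
pins [ 0.53738023 -0.00737032  0.033     ] [ 0.46151375 -0.03851763  0.033     ]
```

View pics/d.png

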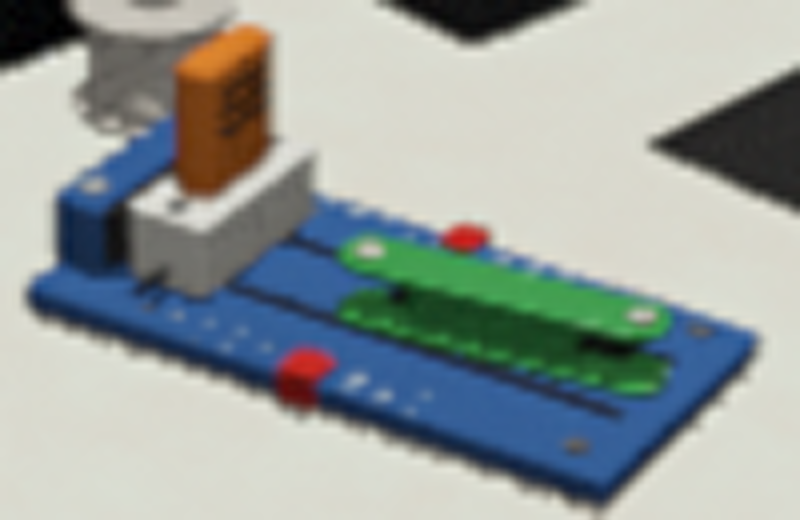

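Scene crop: keys' top face with pins at (370,249)/(643,316), tab top near (225,55), clips at (465,238)/(305,370). All triangulated heights match the text: clips 15 mm, tab about 77 mm. The jaw needs about 55.8 mm of opening. I'll move above the keys.

Emit:
{"name": "apply_moves", "arguments": {"targets": [{"travel": [23.2,24.3,0],"roll": 0,"jaw": 87},{"travel": [23.2,24.3,0],"roll": 0,"jaw": 87},{"travel": [23.2,24.3,0],"roll": 0,"jaw": 87},{"travel": [23.2,24.3,0],"roll": 0,"jaw": 87},{"travel": [23.2,24.3,0],"roll": 0,"jaw": 87},{"travel": [23.2,24.3,0],"roll": 0,"jaw": 87},{"travel": [23.2,24.3,0],"roll": 0,"jaw": 87},{"travel": [23.2,24.3,0],"roll": 0,"jaw": 87},{"travel": [23.2,24.3,0],"roll": 0,"jaw": 87},{"travel": [23.2,24.3,0],"roll": 0,"jaw": 87}]}}

```text
clock: 1.35
tool_pos: [0.3917, 0.2939, 0.2488]
orientation: [-180.0, -0.0, -24.7]
force: [0.8, -1.1, 0.2]
opening: 0.0869
gripper_force: 0.0
```

Emit:
{"name": "apply_moves", "arguments": {"targets": [{"travel": [23.2,24.3,0],"roll": 0,"jaw": 87},{"travel": [23.2,24.3,0],"roll": 0,"jaw": 87},{"travel": [23.2,24.3,0],"roll": 0,"jaw": 87},{"travel": [23.2,24.3,0],"roll": 0,"jaw": 87},{"travel": [23.2,24.3,0],"roll": 0,"jaw": 87},{"travel": [23.2,24.3,0],"roll": 0,"jaw": 87},{"travel": [23.2,24.3,0],"roll": 0,"jaw": 87},{"travel": [23.2,24.3,0],"roll": 0,"jaw": 87},{"travel": [23.2,24.3,0],"roll": 0,"jaw": 87},{"travel": [23.2,24.3,0],"roll": 0,"jaw": 87}]}}

```text
clock: 2.35
tool_pos: [0.5008, -0.0239, 0.2488]
orientation: [-180.0, -0.0, -24.7]
force: [0.5, 0.6, 0.7]
opening: 0.0871
gripper_force: 0.0
```

Emit:
{"name": "apply_moves", "arguments": {"targets": [{"travel": [0,0,0],"roll": -8,"jaw": 42},{"travel": [0,0,0],"roll": -8,"jaw": 42},{"travel": [0,0,0],"roll": -8,"jaw": 42},{"travel": [0,0,0],"roll": -8,"jaw": 42},{"travel": [0,0,0],"roll": -8,"jaw": 42},{"travel": [0,0,0],"roll": -7.5,"jaw": 42},{"travel": [0,0,0],"roll": 0,"jaw": 42},{"travel": [0,0,0],"roll": 0,"jaw": 42}]}}

```text
clock: 3.15
tool_pos: [0.5005, -0.0226, 0.2487]
orientation: [180.0, -0.0, 22.5]
force: [0.3, 0.2, -0.9]
opening: 0.0422
gripper_force: 0.0
```

```bash
python3 - <<'E'
from h import *
print('pins',tri(('top',253.6,188.1),('scene',250.9,205.7)),tri(('top',267.8,221.4),('scene',285,214.1)))
E
```

```text
pins (array([ 0.53674868, -0.00789242,  0.03385086]), np.float64(0.001591920246672115)) (array([ 0.46087162, -0.03900462,  0.03412757]), np.float64(0.0015543003993332561))
```

Emit:
{"name": "apply_moves", "arguments": {"targets": [{"travel": [-1.5,0,30],"roll": 0,"jaw": 42},{"travel": [0,0,30],"roll": 0,"jaw": 42},{"travel": [0,0,30],"roll": 0,"jaw": 42},{"travel": [0,0,30],"roll": 0,"jaw": 42},{"travel": [0,0,30],"roll": 0,"jaw": 42},{"travel": [0,0,25],"roll": 0,"jaw": 42},{"travel": [0,0,15],"roll": 0,"jaw": 42},{"travel": [0,0,12],"roll": 0,"jaw": 42},{"travel": [0,0,9],"roll": 0,"jaw": 42},{"travel": [0,0,0],"roll": 0,"jaw": 42}]}}

```text
clock: 4.15
tool_pos: [0.4985, -0.0233, 0.0366]
orientation: [-180.0, 0.1, 22.6]
force: [-0.7, -0.8, 0.5]
opening: 0.0419
gripper_force: 0.0
```

Emit:
{"name": "apply_moves", "arguments": {"targets": [{"travel": [0,0,0],"roll": 0,"jaw": 10},{"travel": [0,0,0],"roll": 0,"jaw": 10},{"travel": [0,0,0],"roll": 0,"jaw": 10},{"travel": [0,0,0],"roll": 0,"jaw": 10},{"travel": [0,0,0],"roll": 0,"jaw": 10},{"travel": [0,0,0],"roll": 0,"jaw": 10}]}}

```text
clock: 4.75
tool_pos: [0.4996, -0.023, 0.0381]
orientation: [180.0, -0.1, 22.8]
force: [-0.6, 1.6, 5.2]
opening: 0.0192
gripper_force: 30.0
```

Emit:
{"name": "apply_moves", "arguments": {"targets": [{"travel": [0,0,-10],"roll": 0,"jaw": 10},{"travel": [0,0,-20],"roll": 0,"jaw": 10},{"travel": [0,0,-25],"roll": 0,"jaw": 10},{"travel": [0,0,-25],"roll": 0,"jaw": 10},{"travel": [0,0,-20],"roll": 0,"jaw": 10},{"travel": [0,0,0],"roll": 0,"jaw": 10},{"travel": [0,0,0],"roll": 0,"jaw": 10}]}}

```text
clock: 5.45
tool_pos: [0.499, -0.0231, 0.1381]
orientation: [-180.0, -0.1, 22.7]
force: [-0.3, -0.3, -1.2]
opening: 0.0188
gripper_force: 30.0
```

Emit:
{"name": "apply_moves", "arguments": {"targets": [{"travel": [0,0,0],"roll": 6.5,"jaw": 10},{"travel": [0,0,0],"roll": 6.5,"jaw": 10},{"travel": [0,0,0],"roll": 6.5,"jaw": 10},{"travel": [0,0,0],"roll": 6.5,"jaw": 10},{"travel": [0,0,0],"roll": 6.5,"jaw": 10},{"travel": [0,0,0],"roll": 6.5,"jaw": 10},{"travel": [0,0,0],"roll": 6.5,"jaw": 10},{"travel": [0,0,0],"roll": 6.5,"jaw": 10},{"travel": [0,0,0],"roll": 6.5,"jaw": 10},{"travel": [0,0,0],"roll": 6.5,"jaw": 10}]}}

```text
clock: 6.45
tool_pos: [0.4982, -0.0234, 0.1364]
orientation: [179.9, 0.1, -42.5]
force: [-0.2, 0.1, -0.9]
opening: 0.0189
gripper_force: 30.0
```

```bash
python3 - <<'E'
from h import *
from scipy.spatial.transform import Rotation as R
snap('scene','s1.png')
o=ctrl.get_obs();print(o['tool_pos'],o['orientation'])
M=R.from_euler('xyz',o['orientation'],degrees=True).as_matrix()
print(M.T@(np.array([.5155,-.2135,o['tool_pos'][2]])-o['tool_pos'])*1e3)
E
```

```text
[ 0.49821468 -0.02335561  0.13638754] [ 1.79882093e+02  8.18116084e-02 -4.29079704e+01]
[1.42115084e+02 1.27502820e+02 5.94596592e-02]
```

View pics/s1.png

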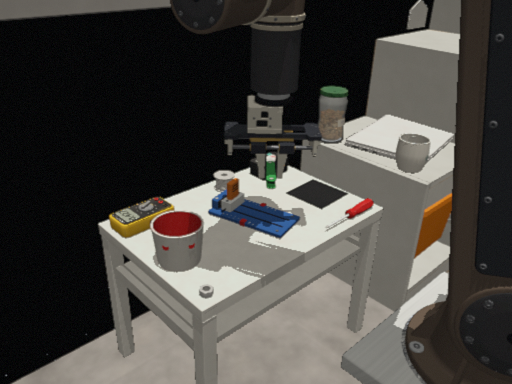

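The keys are held under the gripper (270,170). I'll carry them to the mat.

Emit:
{"name": "apply_moves", "arguments": {"targets": [{"travel": [14.2,12.7,0],"roll": 0,"jaw": 10},{"travel": [14.2,12.7,0],"roll": 0,"jaw": 10},{"travel": [14.2,12.7,0],"roll": 0,"jaw": 10},{"travel": [14.2,12.7,0],"roll": 0,"jaw": 10},{"travel": [14.2,12.7,0],"roll": 0,"jaw": 10},{"travel": [14.2,12.7,0],"roll": 0,"jaw": 10},{"travel": [14.2,12.7,0],"roll": 0,"jaw": 10},{"travel": [14.2,12.7,0],"roll": 0,"jaw": 10},{"travel": [14.2,12.7,0],"roll": 0,"jaw": 10},{"travel": [14.2,12.7,0],"roll": 0,"jaw": 10}]}}

```text
clock: 7.5
tool_pos: [0.5182, -0.2133, 0.1365]
orientation: [179.9, 0.1, -42.1]
force: [-0.6, 1.0, -0.1]
opening: 0.0187
gripper_force: 30.0
```

Emit:
{"name": "apply_moves", "arguments": {"targets": [{"travel": [0,0,0],"roll": 0,"jaw": 10},{"travel": [0,0,0],"roll": 0,"jaw": 10},{"travel": [0,0,20],"roll": 0,"jaw": 10},{"travel": [0,0,20],"roll": 0,"jaw": 10},{"travel": [0,0,20],"roll": 0,"jaw": 10},{"travel": [0,0,20],"roll": 0,"jaw": 10},{"travel": [0,0,10],"roll": 0,"jaw": 10},{"travel": [0,0,8],"roll": 0,"jaw": 10},{"travel": [0,0,4],"roll": 0,"jaw": 10},{"travel": [0,0,0],"roll": 0,"jaw": 10}]}}

```text
clock: 8.5
tool_pos: [0.5189, -0.2124, 0.0355]
orientation: [180.0, 0.0, -42.2]
force: [0.3, -0.3, -0.8]
opening: 0.0187
gripper_force: 30.0
```

Emit:
{"name": "apply_moves", "arguments": {"targets": [{"travel": [0,0,2],"roll": 0,"jaw": 10},{"travel": [0,0,2],"roll": 0,"jaw": 10},{"travel": [0,0,1],"roll": 0,"jaw": 10},{"travel": [0,0,0],"roll": 0,"jaw": 10},{"travel": [0,0,0],"roll": 0,"jaw": 10}]}}

```text
clock: 9.0
tool_pos: [0.519, -0.2127, 0.0307]
orientation: [-180.0, -0.0, -42.2]
force: [-0.1, -0.4, -1.4]
opening: 0.0187
gripper_force: 30.0
```

Emit:
{"name": "apply_moves", "arguments": {"targets": [{"travel": [0,0,1],"roll": 0,"jaw": 10},{"travel": [0,0,0],"roll": 0,"jaw": 10}]}}

```text
clock: 9.2
tool_pos: [0.5188, -0.2126, 0.0295]
orientation: [180.0, 0.0, -42.2]
force: [-0.2, -0.8, -1.4]
opening: 0.019
gripper_force: 30.0
```

Emit:
{"name": "apply_moves", "arguments": {"targets": [{"travel": [0,0,1],"roll": 0,"jaw": 10},{"travel": [0,0,0],"roll": 0,"jaw": 10}]}}

```text
clock: 9.4
tool_pos: [0.5189, -0.2126, 0.0291]
orientation: [180.0, -0.0, -42.2]
force: [-2.0, 1.7, 5.5]
opening: 0.019
gripper_force: 30.0
```

Contact with the mat. I'll release and lift.

Emit:
{"name": "apply_moves", "arguments": {"targets": [{"travel": [0,0,0],"roll": 0,"jaw": 24},{"travel": [0,0,0],"roll": 0,"jaw": 30},{"travel": [0,0,0],"roll": 0,"jaw": 40},{"travel": [0,0,0],"roll": 0,"jaw": 40},{"travel": [0,0,-20],"roll": 0,"jaw": 40},{"travel": [0,0,-25],"roll": 0,"jaw": 40},{"travel": [0,0,-30],"roll": 0,"jaw": 40},{"travel": [0,0,-30],"roll": 0,"jaw": 40},{"travel": [0,0,-25],"roll": 0,"jaw": 40},{"travel": [0,0,0],"roll": 0,"jaw": 40}]}}

```text
clock: 10.4
tool_pos: [0.521, -0.213, 0.1624]
orientation: [-179.8, -0.3, -42.2]
force: [0.7, 0.5, -0.4]
opening: 0.04
gripper_force: 0.0
```

Emit:
{"name": "apply_moves", "arguments": {"targets": [{"travel": [0,0,0],"roll": 8,"jaw": 40},{"travel": [0,0,0],"roll": 8,"jaw": 40},{"travel": [0,0,0],"roll": 8,"jaw": 40},{"travel": [0,0,0],"roll": 7.6,"jaw": 40},{"travel": [0,0,0],"roll": 0,"jaw": 40},{"travel": [0,0,0],"roll": 0,"jaw": 40}]}}

```text
clock: 11.0
tool_pos: [0.5187, -0.2126, 0.1581]
orientation: [180.0, 0.0, -73.6]
force: [-0.5, 0.4, 0.7]
opening: 0.04
gripper_force: 0.0
```

```bash
python3 - <<'E'
from h import *
from scipy.spatial.transform import Rotation as R
im=snap('scene','s2.png')
for s,ce,m in blobs(im,*COL['green'],20):print(s,ce,onz('scene',*ce,.02))
im=snap('top','t2.png')
for k in('green','orange','black'):
  for s,ce,m in blobs(im,*COLT[k],20):
    if 225<ce[0]<372 and 140<ce[1]<250:print(k,s,ce,onz('top',*ce,dict(green=.024,orange=.079,black=.003)[k]))
o=ctrl.get_obs();print(o['tool_pos'],o['orientation'])
M=R.from_euler('xyz',o['orientation'],degrees=True).as_matrix()
print(M.T@(np.array([.5893,.0012,o['tool_pos'][2]])-o['tool_pos'])*1e3)
E
```

```text
187 [316.70053476 189.41176471] [ 0.50843251 -0.20348737  0.02      ]
green 84 [349.57142857 189.        ] [ 0.53575647 -0.22857124  0.024     ]
green 43 [337.93023256 198.55813953] [ 0.51368623 -0.20068904  0.024     ]
[ 0.51877583 -0.21258368  0.15825656] [ 1.79976362e+02  1.03766143e-02 -7.36667793e+01]
[-1.85322854e+02 -1.27798910e+02 -1.91612350e-02]
```

View pics/s2.png

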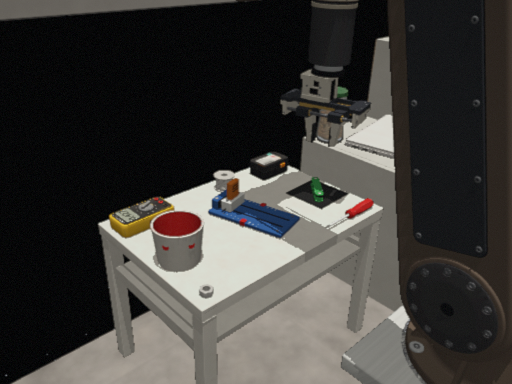

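Keys lie on the mat at (317,189), and everything else is undisturbed. I'll move above the tab.

Emit:
{"name": "apply_moves", "arguments": {"targets": [{"travel": [-18.5,-12.8,0],"roll": 0,"jaw": 40},{"travel": [-18.5,-12.8,0],"roll": 0,"jaw": 40},{"travel": [-18.5,-12.8,0],"roll": 0,"jaw": 40},{"travel": [-18.5,-12.8,0],"roll": 0,"jaw": 40},{"travel": [-18.5,-12.8,0],"roll": 0,"jaw": 40},{"travel": [-18.5,-12.8,0],"roll": 0,"jaw": 40},{"travel": [-18.5,-12.8,0],"roll": 0,"jaw": 40},{"travel": [-18.5,-12.8,0],"roll": 0,"jaw": 40},{"travel": [-18.5,-12.8,0],"roll": 0,"jaw": 40},{"travel": [-18.5,-12.8,0],"roll": 0,"jaw": 40}]}}

```text
clock: 12.1
tool_pos: [0.5906, 0.0016, 0.1585]
orientation: [-180.0, -0.0, -73.7]
force: [0.1, 0.6, -0.2]
opening: 0.0398
gripper_force: 0.0
```

Emit:
{"name": "apply_moves", "arguments": {"targets": [{"travel": [0,0,0],"roll": 0,"jaw": 40},{"travel": [0,0,0],"roll": 0,"jaw": 40},{"travel": [0,0,0],"roll": 0,"jaw": 40}]}}

```text
clock: 12.4
tool_pos: [0.59, 0.0002, 0.1584]
orientation: [180.0, -0.0, -73.8]
force: [-0.2, -0.2, 0.7]
opening: 0.0399
gripper_force: 0.0
```

```bash
python3 - <<'E'
from h import *
im=snap('scene','s3.png');a=im[100:240,180:320][:,:,::-1];cv2.imwrite('pics/s3c.png',cv2.resize(a,None,fx=4.2,fy=4.2,interpolation=cv2.INTER_CUBIC))
E
```

```text
(no output)
```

View pics/s3c.png

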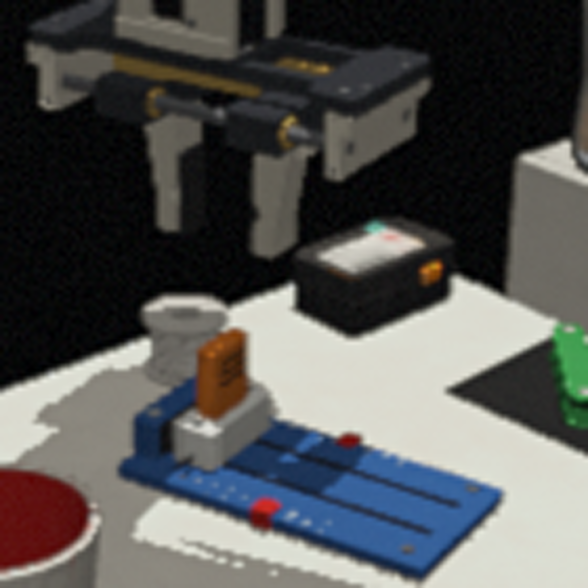

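The fingers straddle the tab (225,375 in the crop). I'll descend and grip.

Emit:
{"name": "apply_moves", "arguments": {"targets": [{"travel": [0,0,20],"roll": 0,"jaw": 40},{"travel": [0,0,20],"roll": 0,"jaw": 40},{"travel": [0,0,15],"roll": 0,"jaw": 40},{"travel": [0,0,15],"roll": 0,"jaw": 40},{"travel": [0,0,12],"roll": 0,"jaw": 40},{"travel": [0,0,8],"roll": 0,"jaw": 40},{"travel": [0,0,0],"roll": 0,"jaw": 40},{"travel": [0,0,0],"roll": 0,"jaw": 40}]}}

```text
clock: 13.25
tool_pos: [0.5906, 0.0006, 0.0689]
orientation: [-180.0, -0.0, -73.8]
force: [-0.0, 0.2, -0.4]
opening: 0.04
gripper_force: 0.0
```

Emit:
{"name": "apply_moves", "arguments": {"targets": [{"travel": [0,0,0],"roll": 0,"jaw": 20},{"travel": [0,0,0],"roll": 0,"jaw": 5},{"travel": [0,0,0],"roll": 0,"jaw": 5},{"travel": [0,0,0],"roll": 0,"jaw": 5},{"travel": [0,0,0],"roll": 0,"jaw": 5},{"travel": [0,0,0],"roll": 0,"jaw": 5},{"travel": [0,0,0],"roll": 0,"jaw": 5}]}}

```text
clock: 13.95
tool_pos: [0.5911, 0.001, 0.0689]
orientation: [-179.9, -0.0, -73.8]
force: [4.2, 1.5, 0.9]
opening: 0.0137
gripper_force: 30.0
```

Emit:
{"name": "apply_moves", "arguments": {"targets": [{"travel": [0,5,0],"roll": 0,"jaw": 5},{"travel": [0,6,0],"roll": 0,"jaw": 5},{"travel": [0,6,0],"roll": 0,"jaw": 5},{"travel": [0,6,0],"roll": 0,"jaw": 5},{"travel": [0,6,0],"roll": 0,"jaw": 5},{"travel": [0,6,0],"roll": 0,"jaw": 5},{"travel": [0,6,0],"roll": 0,"jaw": 5},{"travel": [0,6,0],"roll": 0,"jaw": 5},{"travel": [0,5,0],"roll": 0,"jaw": 5},{"travel": [0,4,0],"roll": 0,"jaw": 5}]}}

```text
clock: 14.95
tool_pos: [0.539, -0.0139, 0.069]
orientation: [-179.7, 0.0, -73.8]
force: [10.9, 3.0, -7.1]
opening: 0.0137
gripper_force: 30.0
```

Emit:
{"name": "apply_moves", "arguments": {"targets": [{"travel": [0,0,0],"roll": 0,"jaw": 5},{"travel": [0,0,0],"roll": 0,"jaw": 5},{"travel": [0,0,0],"roll": 0,"jaw": 5},{"travel": [0,0,0],"roll": 0,"jaw": 5},{"travel": [0,0,0],"roll": 0,"jaw": 5}]}}

```text
clock: 15.45
tool_pos: [0.539, -0.0139, 0.0689]
orientation: [-179.7, 0.0, -73.8]
force: [9.1, 3.0, -5.8]
opening: 0.014
gripper_force: 30.0
```

```bash
python3 - <<'E'
from h import *
im=snap('scene','s4.png');a=im[160:240,205:305][:,:,::-1];cv2.imwrite('pics/s4c.png',cv2.resize(a,None,fx=7,fy=7,interpolation=cv2.INTER_CUBIC))
o=ctrl.get_obs();print(o['tool_pos'],o['orientation'],o['force'])
# where the pointer ends should appear when centred in clips
for y in(.04,-.04):print((proj('scene',[.536-.279*y,-.0147+.96*y,.0195])-[205,160])*7+3)
E
```

```text
[ 0.53903623 -0.01386704  0.06895581] [-1.79724874e+02  4.40354213e-03 -7.38080245e+01] [ 9.90357606  3.59337491 -5.8899758 ]
[272.30609162 408.90669115]
[400.10588615 304.69296485]
```

View pics/s4c.png

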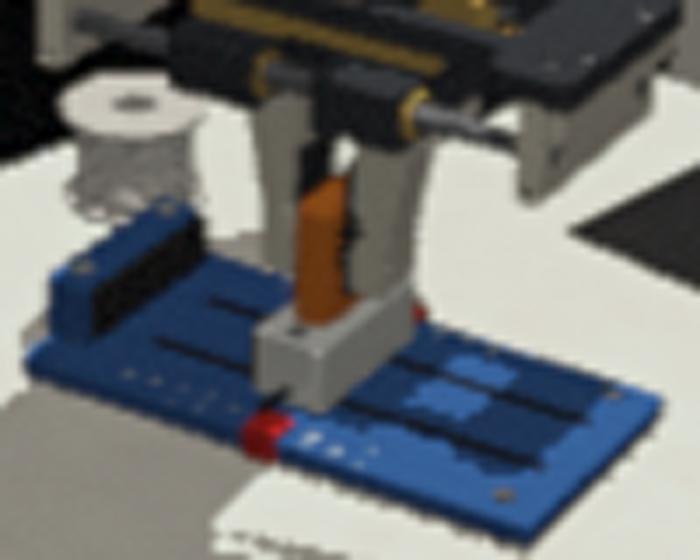

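The left pointer shows dark at crop (265–288, 408–390), just above the clip at (267,432). I'll measure its offset along the holder.

```bash
cat > m.py <<'E'
from h import *
hx=np.array([.960,.279]);hy=np.array([-.279,.960]);mk=np.array([.536,-.0147])
def rel(n,u,v,z):
    d=onz(n,u,v,z)[:2]-mk;return np.round([d@hx*1e3,d@hy*1e3],1)
im=np.mean([ctrl.snapshot('scene') for _ in range(3)],0)
print(im[212:225,238:250].sum(2).astype(int)//3)
w=im[214:221,241:248];g=w.sum(2)/3
for v,u in np.argwhere(g<38):print(u+241,v+214,int(g[v,u]),rel('scene',u+241,v+214,.0195))
t=ctrl.snapshot('top');cv2.imwrite('pics/t5.png',cv2.resize(t[150:240,215:300,::-1],None,fx=6,fy=6,interpolation=cv2.INTER_CUBIC))
for s,ce,m in blobs(im.astype(np.uint8),(0,150,80),(5,255,255),3):
    if 225<ce[0]<280 and 190<ce[1]<230:
        p=np.argwhere(m);print('red',s,ce,rel('scene',*ce,.013),p.min(0),p.max(0))
E
python3 m.py
```

```text
[[ 28  29  34  65  99  99  99 100 100 100 100 104]
 [ 51  43  38  66  98 100 100 100 101 100 100 105]
 [ 55  54  53  71  98 101  98  95  97 101 102 105]
 [ 54  55  59  78  96  96  84  65  78 100 105 110]
 [ 54  54  54  58  63  56  35  42  79 102 109 110]
 [ 58  57  53  47  34  23  27  57  87  99 104 106]
 [ 69  62  55  50  32  32  47  58  65  74  81  95]
 [ 57  56  57  54  46  51  56  64  88  98  90  73]
 [ 52  57  56  52  51  57  63  73 102 100 100 101]
 [ 46  50  48  49  51  69  89  85  90 100 110 123]
 [ 41  42  42  39  41  54  76  89  98 107 137 165]
 [ 60  47  40  39  39  48  68  80  90 109 133 131]
 [106  77  48  39  40  42  50  51  52  67  88  93]]
244 216 35 [ 3.5 32.1]
242 217 34 [ 4.9 38.2]
243 217 23 [ 3.1 37. ]
244 217 27 [ 1.3 35.8]
242 218 32 [ 2.7 41.8]
243 218 32 [ 0.8 40.6]
red 21 [241.9047619  221.71428571] [ 0.1 46.1] [219 240] [225 244]
```

View pics/t5.png

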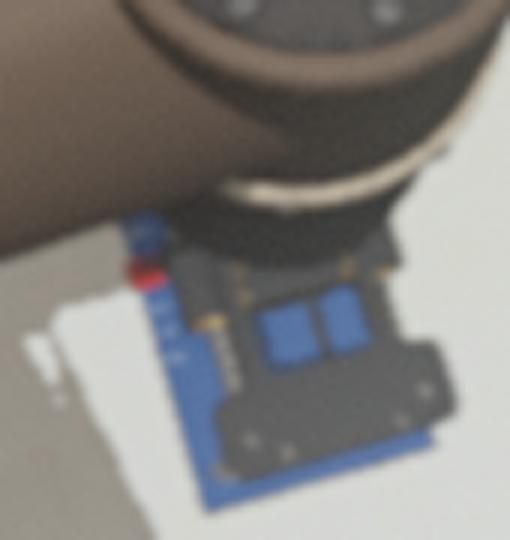

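The top view is blocked by the arm. The scene view puts the pointer about 2.7 mm short of the clip centre, which agrees with the TCP reading. I'll pull 2.5 mm further.

Emit:
{"name": "apply_moves", "arguments": {"targets": [{"travel": [0,1.5,0],"roll": 0,"jaw": 5},{"travel": [0,1,0],"roll": 0,"jaw": 5},{"travel": [0,0,0],"roll": 0,"jaw": 5},{"travel": [0,0,0],"roll": 0,"jaw": 5},{"travel": [0,0,0],"roll": 0,"jaw": 5},{"travel": [0,0,0],"roll": 0,"jaw": 5},{"travel": [0,0,0],"roll": 0,"jaw": 5},{"travel": [0,0,0],"roll": 0,"jaw": 5},{"travel": [0,0,0],"roll": 0,"jaw": 5},{"travel": [0,0,0],"roll": 0,"jaw": 5}]}}

```text
clock: 16.7
tool_pos: [0.5368, -0.0145, 0.069]
orientation: [-179.7, 0.0, -73.8]
force: [10.4, 2.3, -6.3]
opening: 0.0137
gripper_force: 30.0
```

```bash
python3 m.py | tail -9
```

```text
[ 45  49  47  49  50  51  63  83  86 100 110 123]
 [ 41  44  39  38  38  44  64  88  98 107 137 164]
 [ 60  48  40  35  38  43  66  81  91 110 133 131]
 [107  76  48  41  38  41  51  51  54  66  88  93]]
244 217 33 [ 1.3 35.8]
245 217 35 [-0.6 34.6]
243 218 29 [ 0.8 40.6]
244 218 30 [-1.  39.4]
red 19 [242.         221.68421053] [ 0.  45.8] [219 240] [225 244]
```

The pointer is centred to within about 1 mm. The grip is steady, and the keys are on the mat.

```bash
python3 -c "
from plant import ctrl
print(ctrl.close_job())"
```

```text
the job is handed in; nothing more can be done
None
```

The hex key set is on the mat, and I handed the job in with the arm still holding the jaw open, its pointers within about 1 mm of the clips' centre (checked on the left pointer only; the right one was hidden).

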